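# Mount a filter unit on the sloped test stand

### The arm

A 6-joint arm with a two-finger parallel gripper is mounted at the origin on the work surface. World frame = base frame: x ahead of the robot, y to its left, z up, the work surface at z = 0. Lengths are in m, angles in rad, forces in N, time in s.
With the tool pointing down it reaches from about 0.275 to 0.975 m from the base axis. Payload 8.4 kg.
Tool frame: the origin (TCP) lies on the centre line of the jaws, within the pads' length; the fingertips stand 22 mm ahead of it and the grasp point (between the pads) lies 3 mm ahead of it; x points along the fingers, y is the direction in which the jaws open and shut, and the axes are right-handed (so a half turn about x gives the same grasp; the last joint's range is limited). The gripper opens to 92 mm and grips with 3 to 60 N. Pads are 20 mm wide; open, the fingers measure 128 mm over their backs; the gripper's body (75 mm by 189 mm) begins 69 mm behind the grasp point.
Start: joints at [1.254, 0.353, 1.633, -0, 1.155, -0.002], TCP at [0.194, 0.594, 0.237] pointing down, gripper open.
Joint ranges: [-2.63, 2.63], [-0.92, 2.1], [0.06, 2.66], [-1.3, 4.44], [0, 2.69], [-3.02, 3.02]. Speed limits (rad/s): [2.22, 2.22, 2.79, 3.14, 3.14, 3.14].

### API

Orientations are given as a rotation vector (axis times angle).
In Python, from station import status, get_image, robot gives the robot as it stands.
- The arm moves only by the tool jog_arm, never from a script. Its argument "increments" is a list that holds one entry, the list of rows, each a list of 7 numbers: the shift along the world's x, y, z in cm, then the turn, a rotation vector about the world's x, y, z in rad, then the finger opening in cm, from 0 to 9.19. In form: [[[x, y, z, ax, ay, az, jaw], ...]]. A call has 1 to 12 rows; each row is the pose to reach, as a shift and turn from the pose commanded when the call began; what a row does not reach only later rows make up. A row lasts 1/10 s, in which the tool goes at most 50 mm and 8.59 degrees, less where a joint would pass 70% of its speed; a pose out of reach is approached as far as the arm can. A call with a gripper value outside its range is refused whole. The fingers move at their own pace and stop on an object; the grip force is fixed at half the most. Time passes only in rows, so rows that repeat a pose let the fingers close. It gives the time, the measured TCP pose, the force and the opening at its end, in the units of the state.
- status.state(): the state, without advancing time (a new reading comes with each control period).
- get_image(name): name is "scene" or "side" or "wrist"; returns a dict with "img" (384x512x3 uint8, red, green, blue), "K" (3x3 intrinsics, pixels), "extrinsics" (4x4, takes a point from camera to world coordinates). Camera axes: x right, y up, looking along -z (the intrinsics and any distortion apply to the point x, -y, -z); pixel columns grow to the right and rows downward; lengths in m; the calibration is good to about 2 mm. A picture is of the moment at which its call begins. There is no depth.
- robot.job_done(): hands the job in, once; it reports no verdict.
The state is a dict: "t": time; "joint_pos": joint angles; "joint_vel": joint speeds; "effort": joint torques, N m; "eef_pos": TCP position; "orientation": TCP orientation; "force": force on the tool from outside, world axes, zero at the start; "moment": the same for the moment, N m; "opening": finger opening in m.
Only numpy, scipy, OpenCV 4.12 (cv2) and the standard library are available. Lean on these libraries where they do the work, as an engineer would, in place of code of your own. Each camera call takes 0.05 s, during which the arm holds its last target. There are 200 camera calls.

### The job

Gently set the silver filter unit on the two narrow rails of the sloped test stand, flat, centred and straight along the rails, with its brass connectors at the uphill end and its other end resting against the lip at the bottom. Let go of it, and then swing the stand's keeper arm, the one with the red knob, over the unit, all the way round to its stop. Leave the power brick, the mouse and the circuit board where they are.

Things in the scene. Friction and masses are not known exactly. Their poses are not given: they have to be found in the camera images.
- unit_center (a point): Centre of the loose filter unit, a silver metal box 130 x 56 x 30 mm (x, y, z), about 0.4 kg, lying flat on the bench at first. Half-way up: 15 mm above its underside. x runs along it to the end with two brass connectors (13 mm across, at y = +-16 mm, sticking out 14 mm); z is up out of its lid, which has flat brass screw heads 1 mm high and a white label by the connectors.
- unit_tip (a point): Point mid-way between the outer tips of the unit's two brass connectors: 79 mm from the unit's centre along the unit's x axis, at half height.
- bed: Tilted bed of the test stand, fixed to the bench; place and yaw vary. Frame tilted 25 degrees: x uphill along the rails, y across, z square out of the rails. Origin: in the plane of the rail tops, mid-way between the rails, 70 mm above the bench. A seated unit has its centre at bed (0, 0, 15 mm), axes parallel to the bed's. Two yellow rails 10 mm wide, at y = +-18 mm, from x = -72 to +120 mm.
- lip (a point): Middle of the top edge of the uphill face of the yellow lip that closes the low end of the rails: at bed x = -65 mm, y = 0, 12 mm above the rail tops. The lip is 50 mm wide. Beside rails and lip there is open air: the stand stays within y = +-25 mm, save the keeper arm and the flat grey foot on the bench (230 x 100 x 10 mm).
- keeper (a joint): Angle (rad) of the steel keeper arm about its pivot post. 0 = parked, pointing along bed +y, clear of the rails; 1.571 = at its stop, pointing downhill (bed -x) over the unit; starts at 0 to 0.3. Stiff hinge: it stays where left, about 1 N at the knob moves it. The arm is 16 mm wide, from 34 to 42 mm above the rail tops: it passes 3 mm above the screw heads of a seated unit.
- pivot (a point): Centre of the keeper's pivot post, a fixed upright steel post (8 mm radius, hub above it 11 mm radius) at the uphill end of the bed: bed x = 115 mm, y = 0, this point 34 mm above the rail tops; the hub's top is at 48 mm. The arm turns about bed z through this point.
- keeper_knob (a point): Middle of the red knob on the end of the keeper arm: round, axis along bed z, 18 mm in diameter, 85 mm from the pivot axis. It stands 24 mm above the arm, from 42 to 66 mm above the rail tops; this point lies 54 mm above the rail tops. The point turns with the arm.
- brick: Bystander: black power brick with a blank white label, 100 x 50 x 32 mm, loose; origin at the centre of its underside. Leave alone.
- mouse: Bystander: black computer mouse, 100 x 58 x 32 mm, loose; origin at the centre of its underside. Leave alone.
- board: Bystander: green circuit board with silver shields, 110 x 80 x 15 mm, loose; origin at the centre of its underside. Leave alone.

How it is judged:
By the outcome, as a careful person would: the job done as asked, in the order asked, and still so for the second after the job is handed in, with the robot touching nothing.
It also fails if it takes over 54 s, if anything falls off the work surface, if the arm or the gripper's body presses on something with over 40 N, if the wrist force passes 120 N, or if a joint passes its speed limit or range.

## Working session

There is one attempt and no reset: what is moved stays moved. The work goes in short steps, Python scripts to look and compute and a tool call to move; the robot and the scene stay as the last step left them, time stands still between calls to the robot, and variables do not carry over. Pictures are saved under pics/ and viewed, about 8 in all and at most 12, crops included, and the job is handed in when it is done.

Besides the shell and the picture viewer there is one more tool, called after "Request:" as a command line: name --argument value ..., lists and objects as JSON in quotes. jog_arm: Moves the arm, as the interface text tells. Its arguments: {"type":"object","properties":{"increments":{"type":"array"}},"required":["increments"]}

```bash
mkdir -p pics; ls; python3 - <<'E'
from station import status,get_image
import cv2,numpy as np
s=status.state();print(s)
for n in("scene","side","wrist"):
    d=get_image(n);cv2.imwrite(f"pics/{n}0.png",d["img"][:,:,::-1]);np.savez(f"pics/{n}0.npz",**{k:v for k,v in d.items() if k!="name"})
    print(n,d.keys(),d["K"].round(1).tolist(),d["extrinsics"].round(4).tolist())
a=cv2.imread("pics/scene0.png");cv2.imwrite("pics/s0big.png",cv2.resize(a,(800,600),interpolation=cv2.INTER_CUBIC))
a=cv2.imread("pics/side0.png");cv2.imwrite("pics/d0big.png",cv2.resize(a,(800,600),interpolation=cv2.INTER_CUBIC))
E
```

```text
pics
{'t': 0.0, 'joint_pos': array([ 1.25361164e+00,  3.53652818e-01,  1.63413219e+00, -7.43332364e-06,
        1.15518607e+00, -2.41014910e-03]), 'joint_vel': array([-0.00023073, -0.00118565,  0.00050079, -0.00172768, -0.00100425,
        0.00096197]), 'effort': array([-7.97723733e-04, -5.93856919e+01, -3.34207428e+01,  6.96637854e-02,
        2.36871885e-02, -1.27434641e-04]), 'eef_pos': array([0.19336504, 0.59384857, 0.23586159]), 'orientation': array([ 0.24597033,  1.55685532, -0.24811697]), 'force': array([ 0.84249957,  0.24108908, -0.36579581]), 'moment': array([-0.02739904, -0.01371109, -0.01574631]), 'opening': 0.09194587799042277}
scene dict_keys(['img', 'K', 'extrinsics']) [[363.0, 0.0, 260.4], [0.0, 363.0, 185.1], [0.0, 0.0, 1.0]] [[0.67, -0.639, 0.3778, 0.9383], [0.7423, 0.5735, -0.3466, -0.3153], [0.0048, 0.5127, 0.8586, 0.9433], [0.0, 0.0, 0.0, 1.0]]
side dict_keys(['img', 'K', 'extrinsics']) [[348.9, 0.0, 253.2], [0.0, 348.9, 193.0], [0.0, 0.0, 1.0]] [[0.743, 0.5089, -0.4346, 0.0819], [-0.669, 0.5478, -0.5023, -0.5753], [-0.0175, 0.664, 0.7476, 0.9978], [0.0, 0.0, 0.0, 1.0]]
wrist dict_keys(['img', 'K', 'extrinsics']) [[334.5, 0.0, 258.4], [0.0, 334.5, 191.1], [0.0, 0.0, 1.0]] [[0.3097, -0.9168, -0.252, 0.1226], [0.9508, 0.2984, 0.0829, 0.6168], [-0.0008, -0.2653, 0.9642, 0.3837], [0.0, 0.0, 0.0, 1.0]]
```

View pics/s0big.png

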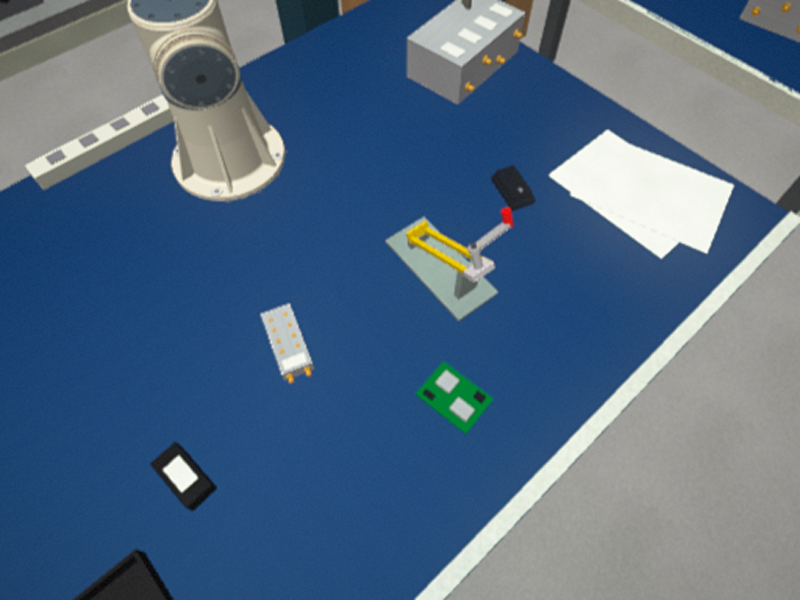

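View pics/d0big.png

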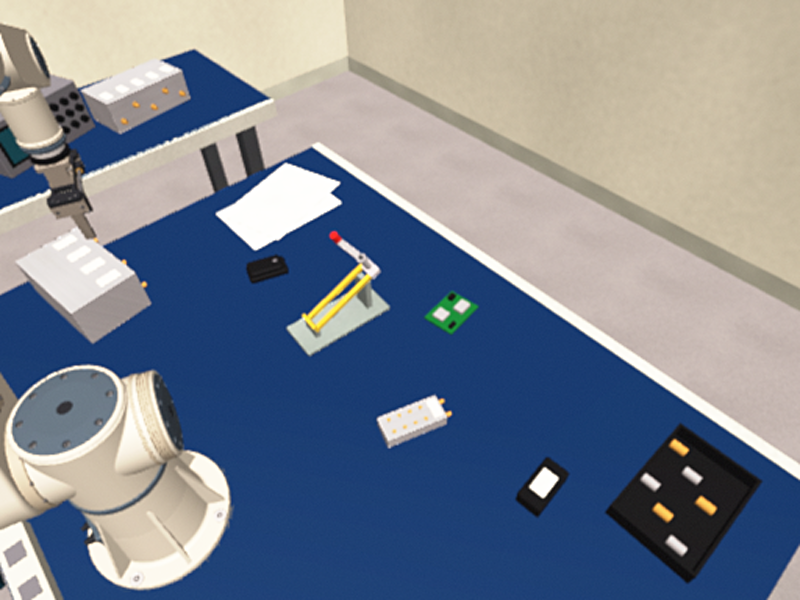

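The scene view shows the unit at about (287,342), with its connectors toward the bottom. The stand is at (445,262), with the red knob at (507,216). The mouse, board and brick are all clear of both. I'll zoom in on the unit and stand from both cameras.

```bash
python3 - <<'E'
import cv2,numpy as np
a=cv2.imread("pics/scene0.png");b=cv2.imread("pics/side0.png")
def c(i,x,y,w,h,f):return cv2.resize(i[y:y+h,x:x+w],None,fx=f,fy=f,interpolation=cv2.INTER_CUBIC)
o=np.zeros((600,800,3),np.uint8)
for i,(im,x,y,w,h,ox,oy) in enumerate([(a,244,130,80,80,0,0),(a,155,185,60,60,400,0),(b,180,140,80,90,0,0+0),(b,0,0,1,1,0,0)]): pass
def put(p,ox,oy): o[oy:oy+p.shape[0],ox:ox+p.shape[1]]=p[:600-oy,:800-ox]
put(c(a,244,130,80,75,5),0,0); put(c(a,155,188,50,60,5),400,0)
put(c(b,180,145,75,45+0,5),0,375); put(c(b,235,245,60,45,5),400,375)
cv2.imwrite("pics/z0.png",o)
E
```

```text
(no output)
```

View pics/z0.png

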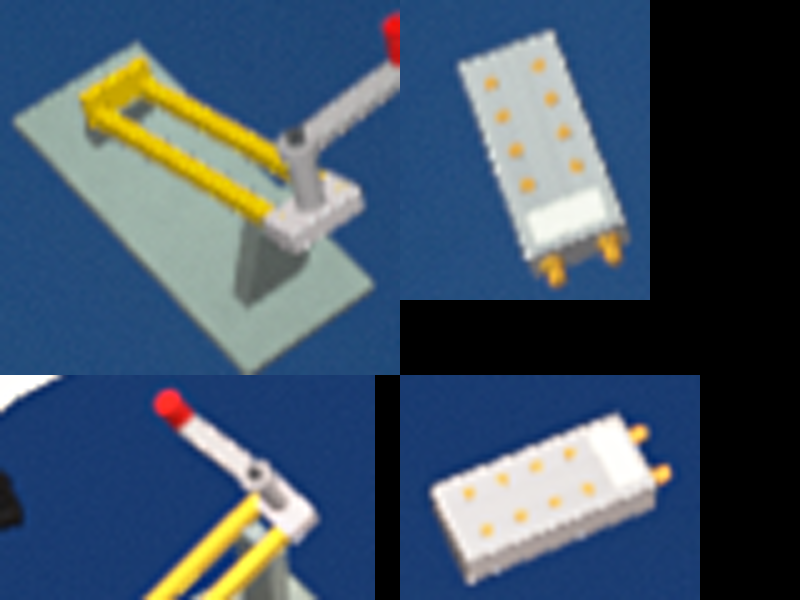

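```bash
cat > h.py <<'E'
import numpy as np,cv2
from scipy.optimize import least_squares
from scipy.spatial.transform import Rotation as R
T=np.deg2rad(25)
def load(n): d=np.load(f"pics/{n}.npz");return d
def proj(d,P):
    E=d["extrinsics"];p=(np.atleast_2d(P)-E[:3,3])@E[:3,:3];p=p*[1,-1,-1]
    q=p@d["K"].T;return q[:,:2]/q[:,2:]
def Rb(yaw): return (R.from_euler('z',yaw)*R.from_euler('y',-T)).as_matrix()  # x uphill
def bed(q,P): return np.atleast_2d(P)/1000@Rb(q[2]).T+[q[0],q[1],.07]
def unit(q,P): return np.atleast_2d(P)/1000@R.from_euler('z',q[2]).as_matrix().T+[q[0],q[1],.015]
def knob(th,z=54): return [115-85*np.sin(th),85*np.cos(th),z]
def red(d):
    i=d["img"].astype(int);m=(i[...,0]>150)&(i[...,1]<70)&(i[...,2]<70)
    y,x=np.nonzero(m);return np.array([x.mean(),y.mean()]),m.sum()
E
python3 - <<'E'
from h import *
A,B=load("scene0"),load("side0")
print(red(A),red(B))
U=[[-65,28,15],[-65,-28,15],[65,-28,15],[65,28,15]]
# scene: connectors at low end; order determined by trial
uA=np.array([[166.6,200.6],[185.6,194],[200.6,234],[181,240.4]]);uB=np.array([[241.4,267.6],[248.6,281.4],[286,268],[278.6,252.8]])
for sa in(uA,uA[[1,0,3,2]]):
  for sb in (uB,uB[[1,0,3,2]]):
    r=min((least_squares(lambda q:np.r_[(proj(A,unit(q,U))-sa).ravel(),(proj(B,unit(q,U))-sb).ravel()],[.6,0.1,y]) for y in(-2,-1,0,1,2)),key=lambda r:r.cost)
    print("unit",r.x.round(4),r.cost.round(2),r.fun.round(1))
def f(q):
    k=bed(q,knob(q[3]))
    return np.r_[(proj(A,k)-red(A)[0]).ravel(),(proj(B,k)-red(B)[0]).ravel(),
     (proj(A,bed(q,[[115,0,48],[-67,0,12]]))-[[303.2,156.6],[267,146.4]]).ravel(),(proj(B,bed(q,[115,0,48]))-[231.4,164.4]).ravel()]
r=min((least_squares(f,[.6,-.2,y,.1]) for y in(-3,-2,-1,0,1,2)),key=lambda r:r.cost)
print("bed",r.x.round(4),r.cost,r.fun.round(1))
b=r.x;print("hub",bed(b,[115,0,48]),"lip",bed(b,[-65,0,12]),"knob",bed(b,knob(b[3])))
E
```

```text
(array([324.31147541, 137.78688525]), np.int64(61)) (array([214.37931034, 151.37931034]), np.int64(29))
unit [ 0.4656 -0.1752 -0.3246] 849.25 [ 18.5  -6.8 -19.4   6.5 -21.    5.7  18.5  -8.4   0.2  -1.4  -0.1  -0.2
   0.8  -2.3   0.3  -1.1]
unit [ 0.4659 -0.1745 -0.3417] 1377.76 [ 19.2  -6.9 -18.8   6.2 -21.1   5.6  18.4  -8.1  -7.1 -15.7   6.8  13.1
   8.2  13.1  -6.9 -16.3]
unit [ 0.4659 -0.1757 -0.3282] 8.35 [-0.5 -0.1 -0.4  0.1 -1.5 -0.5 -1.2 -1.7  0.3 -1.4  0.  -0.2  1.  -2.1
  0.5 -1. ]
unit [ 0.4662 -0.175  -0.342 ] 536.91 [  0.1  -0.1   0.2  -0.2  -1.6  -0.6  -1.3  -1.5  -6.9 -15.7   7.   13.2
   8.4  13.1  -6.7 -16.2]
bed [ 0.5212  0.1476 -0.0639  0.1034] 1.4705486790146605 [-0.4  0.2  0.5 -0.  -0.   0.  -0.4 -0.5 -0.3 -1.4]
hub [[0.60496305 0.14223755 0.16210387]] lip [[0.45734385 0.15168412 0.05340551]] knob [[0.59989738 0.22728074 0.16383426]]
```

```bash
cat >> h.py <<'E'
def tool(zdown,yj): # tool x = zdown, y=jaw dir -> matrix
    x=np.array(zdown,float);y=np.array(yj,float);return np.c_[x,y,np.cross(x,y)]
def turn(Rt,Rn): return (R.from_matrix(Rt)*R.from_rotvec(Rn).inv()).as_rotvec()
def show(pos,Rt,s):
    print("shift cm",((np.array(pos)-s["eef_pos"])*100).round(2),"turn",turn(Rt,s["orientation"]).round(3))
E
python3 - <<'E'
from h import *
from station import status
s=status.state();M=R.from_rotvec(s["orientation"]).as_matrix();print(M.round(3))
u=[.4659,-.1757,-.3282]
for sg in(1,-1):
    yj=sg*np.array([-np.sin(u[2]),np.cos(u[2]),0]);show([u[0],u[1],.2],tool([0,0,-1],yj),s)
E
```

```text
[[-0.     0.31   0.951]
 [-0.001  0.951 -0.31 ]
 [-1.    -0.001  0.   ]]
shift cm [ 27.25 -76.97  -3.6 ] turn [ 0.001 -0.    -0.013]
shift cm [ 27.25 -76.97  -3.6 ] turn [0.000e+00 2.000e-03 3.128e+00]
```

Request:
jog_arm --increments '[[[5,-14,0,0,0,0,9.1],[9,-26,0,0,0,0,9.1],[13,-38,0,0,0,0,9.1],[16,-46,0,0,0,0,9.1],[19,-54,0,0,0,0,9.1],[22,-62,0,0,0,0,9.1],[24,-68,-1,0,0,0,9.1],[26,-73,-2,0,0,-0.013,9.1],[27.2,-77,-3.6,0,0,-0.013,9.1],[27.2,-77,-3.6,0,0,-0.013,9.1],[27.2,-77,-3.6,0,0,-0.013,9.1],[27.2,-77,-3.6,0,0,-0.013,9.1]]]'

```text
t: 1.35
eef_pos: [0.3932, 0.0271, 0.2177]
orientation: [0.257, 1.555, -0.257]
force: [0.6, 1.0, 0.7]
opening: 0.0911
```

Request:
jog_arm --increments '[[[0,0,0,0,0,0,9.1],[0,0,0,0,0,0,9.1],[0,0,0,0,0,0,9.1]]]'

```text
t: 1.65
eef_pos: [0.3926, 0.0298, 0.2175]
orientation: [0.257, 1.556, -0.257]
force: [1.4, 0.7, 0.6]
opening: 0.091
```

Request:
jog_arm --increments '[[[1.5,-4,-0.3,0,0,0,9.1],[3,-8,-0.6,0,0,0,9.1],[4.5,-12,-1,0,0,0,9.1],[6,-16,-1.4,0,0,0,9.1],[7.3,-20.6,-1.8,0,0,0,9.1],[7.3,-20.6,-1.8,0,0,0,9.1],[7.3,-20.6,-1.8,0,0,0,9.1],[7.3,-20.6,-1.8,0,0,0,9.1],[7.3,-20.6,-1.8,0,0,0,9.1]]]'

```text
t: 2.55
eef_pos: [0.4658, -0.175, 0.1997]
orientation: [0.255, 1.556, -0.255]
force: [0.8, 0.5, -0.2]
opening: 0.0906
```

```bash
python3 - <<'E'
from h import *
from station import status,get_image
s=status.state();print(s["eef_pos"],s["joint_pos"].round(2))
d=get_image("wrist");np.savez("pics/w1.npz",**d);im=d["img"][:,:,::-1].copy()
u=[.4659,-.1757,-.3282]
for p in proj(d,unit(u,[[x,y,15] for x in(-65,65) for y in(-28,28)]+[[79,0,0]])):
    cv2.circle(im,tuple(int(v) for v in p.round()),3,(255,0,255),1)
cv2.imwrite("pics/w1.png",cv2.resize(im,(800,600)))
E
```

```text
[ 0.46583243 -0.17502913  0.1997238 ] [-0.36  0.2   1.94  0.    1.01 -1.61]
```

View pics/w1.png

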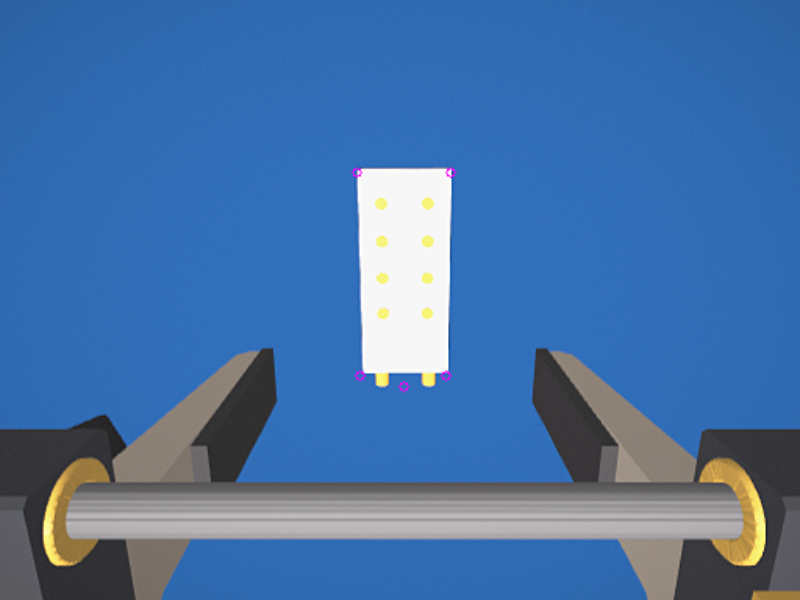

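The wrist view shows the unit midway between the fingers. The predicted lid corners fall within about 3 px (2 mm) of the real ones: (357,168), (451,168), (449,373) and (362,373). I'll descend and grip.

Request:
jog_arm --increments '[[[-0.2,0,-4,0,0,0,9.1],[-0.2,0,-8,0,0,0,9.1],[-0.2,0,-12,0,0,0,9.1],[-0.2,0,-15,0,0,0,9.1],[-0.2,0,-16.5,0,0,0,9.1],[-0.2,0,-17.3,0,0,0,9.1],[-0.2,0,-17.3,0,0,0,9.1],[-0.2,0,-17.3,0,0,0,9.1],[-0.2,0,-17.3,0,0,0,6.5],[-0.2,0,-17.3,0,0,0,5],[-0.2,0,-17.3,0,0,0,4],[-0.2,0,-17.3,0,0,0,4]]]'

```text
t: 3.8
eef_pos: [0.4642, -0.177, 0.027]
orientation: [0.257, 1.555, -0.257]
force: [2.2, 7.3, 0.8]
opening: 0.0611
```

Request:
jog_arm --increments '[[[0,0,0,0,0,0,4],[0,0,0,0,0,0,4],[0,0,0,0,0,0,4],[0,0,0,0,0,0,4],[0,0,0,0,0,0,4],[0,0,0,0,0,0,4]]]'

```text
t: 4.4
eef_pos: [0.4643, -0.1767, 0.0269]
orientation: [0.258, 1.555, -0.257]
force: [1.0, 4.4, 5.9]
opening: 0.0559
```

```bash
python3 - <<'E'
from h import *
from station import status
s=status.state()
b=[.5212,.1476,-.0639];B=Rb(b[2])
Rt=tool(-B[:,2],B[:,1])
for P in([6,0,127],[6,0,87],[4,0,27]): show(bed(b,P)[0],Rt,s)
print(bed(b,[0,0,27]))
E
```

```text
shift cm [ 0.87 32.74 16.07] turn [-0.085 -0.429  0.26 ]
shift cm [ 2.56 32.63 12.44] turn [-0.085 -0.429  0.26 ]
shift cm [ 4.91 32.48  6.92] turn [-0.085 -0.429  0.26 ]
[[0.5098126  0.14832865 0.09447031]]
```

Request:
jog_arm --increments '[[[0,0,0.5,0,0,0,4],[0,0,1.5,0,0,0,4],[0,0,3,0,0,0,4],[0,0,5,0,0,0,4],[0,0,7,0,0,0,4],[0,0,9,0,0,0,4],[0,0,12,0,0,0,4],[0,0,15,0,0,0,4],[0,0,18,0,0,0,4],[0,0,20,0,0,0,4],[0,0,20,0,0,0,4]]]'

```text
t: 5.5
eef_pos: [0.465, -0.1775, 0.2295]
orientation: [0.256, 1.551, -0.258]
force: [0.1, -0.7, -4.7]
opening: 0.0555
```

```bash
python3 - <<'E'
from h import *
from station import status
s=status.state()
b=[.5212,.1476,-.0639];B=Rb(b[2])
Rt=tool(-B[:,2],B[:,1])
for P in([6,0,127],[6,0,67]): print(bed(b,P)[0]);show(bed(b,P)[0],Rt,s)
E
```

```text
[0.47306377 0.1506801  0.1876368 ]
shift cm [ 0.81 32.82 -4.18] turn [-0.084 -0.425  0.26 ]
[0.49836911 0.14906088 0.13325833]
shift cm [ 3.34 32.66 -9.62] turn [-0.084 -0.425  0.26 ]
```

Request:
jog_arm --increments '[[[0,2,0,0,-0.02,0,4],[0,5,0,-0.01,-0.08,0.04,4],[0.2,9,0,-0.02,-0.14,0.08,4],[0.3,13,0,-0.03,-0.2,0.12,4],[0.4,17,0,-0.05,-0.26,0.16,4],[0.5,21,0,-0.06,-0.32,0.2,4],[0.6,25,-0.5,-0.08,-0.38,0.23,4],[0.7,28.5,-1.5,-0.084,-0.425,0.26,4],[0.8,31.5,-3,-0.084,-0.425,0.26,4],[0.8,32.8,-4,-0.084,-0.425,0.26,4],[0.8,32.8,-4,-0.084,-0.425,0.26,4],[0.8,32.8,-4,-0.084,-0.425,0.26,4]]]'

```text
t: 6.7
eef_pos: [0.4707, 0.1506, 0.1853]
orientation: [0.035, 1.141, -0.057]
force: [-0.3, -0.3, -4.7]
opening: 0.0556
```

Request:
jog_arm --increments '[[[0,0,0,0,0,0,4],[0,0,0,0,0,0,4],[0,0,0,0,0,0,4]]]'

```text
t: 7.0
eef_pos: [0.4722, 0.1505, 0.187]
orientation: [0.037, 1.138, -0.057]
force: [0.1, -0.1, -3.9]
opening: 0.0556
```

```bash
python3 - <<'E'
from h import *
from station import status,get_image
s=status.state()
b=[.5212,.1476,-.0639];B=Rb(b[2])
Rt=tool(-B[:,2],B[:,1])
for P in([6,0,127],[6,0,67]): show(bed(b,P)[0],Rt,s)
for n in("scene","side","wrist"):
    d=get_image(n);np.savez(f"pics/{n}2.npz",**d)
o=np.zeros((600,800,3),np.uint8)
W=load("wrist2")["img"][:,:,::-1].copy()
for p in proj(load("wrist2"),bed(b,[[-65,y,12] for y in(-25,25)]+[[115,0,48]]+[[-60,y,0] for y in(-23,-13,13,23)]+[[60,y,0] for y in(-23,23)])):
    cv2.circle(W,tuple(int(v) for v in p.round()),2,(255,0,255),1)
o[:450,:600]=cv2.resize(W,(600,450))
cv2.imwrite("pics/v2.png",o[:450,:600])
E
```

```text
shift cm [0.09 0.02 0.06] turn [-0.001 -0.004  0.001]
shift cm [ 2.62 -0.14 -5.37] turn [-0.001 -0.004  0.001]
```

View pics/v2.png

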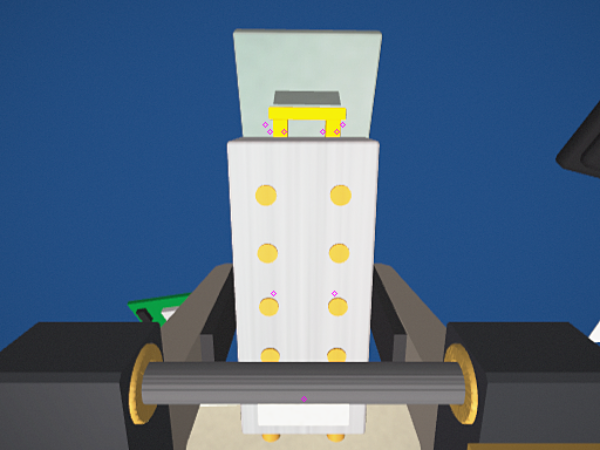

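The wrist view shows the unit in the gripper, with its lid edges at columns 230 and 379. The lip's bright top strip is at (269–347, 108–119). My prediction is about 3 mm off across and along, so I'll zoom in on the lip to refine the bed pose relative to the held unit.

```bash
python3 - <<'E'
from h import *
d=load("wrist2");W=d["img"][:,:,::-1].copy()
cv2.imwrite("pics/v2b.png",cv2.resize(W[15:135,185:345],None,fx=5,fy=5,interpolation=cv2.INTER_CUBIC))
E
```

```text
(no output)
```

View pics/v2b.png

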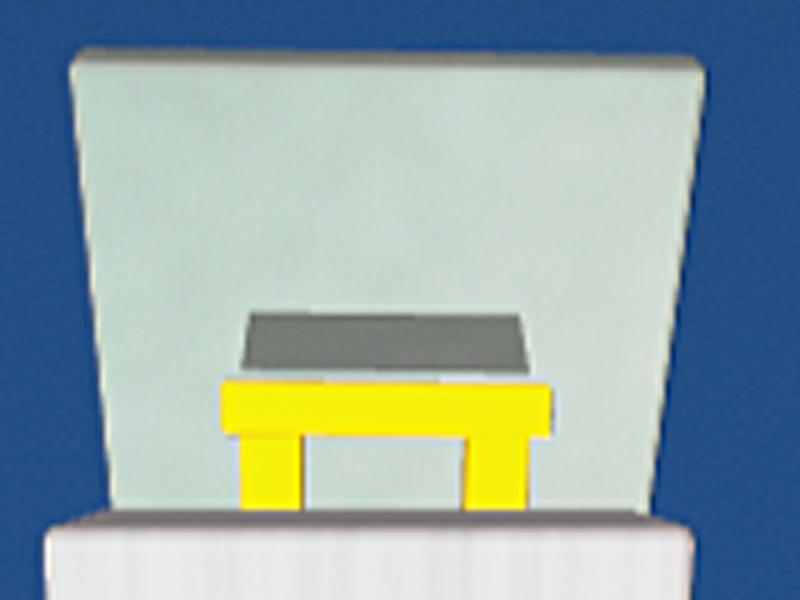

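```bash
python3 - <<'E'
from h import *
d=load("wrist2");b=[.5212,.1476,-.0639];B=Rb(b[2])
c=(d["extrinsics"][:3,3]-[b[0],b[1],.07])@B*1000;print("cam in bed",c)
P=[[-72,-25,12],[-65,-25,12],[-65,-25,0],[-65,25,12],[-65,-23,0],[-65,23,0],[0,0,15]]
print(((proj(d,bed(b,P))-[185,15])*5).round(0))
E
```

```text
cam in bed [-69.29137145  -0.38320706 274.74435149]
[[203. 409.]
 [205. 456.]
 [212. 455.]
 [533. 456.]
 [224. 455.]
 [513. 455.]
 [369. 874.]]
```

```bash
python3 - <<'E'
from h import *
from station import status
d=load("wrist2");s=status.state();p0=s["eef_pos"];M=R.from_rotvec(s["orientation"]).as_matrix()
N=lambda a:np.array(a)/5+[185,15]
def col(P,row):
    a,b=proj(d,P);return a[0]+(b[0]-a[0])*(row-a[1])/(b[1]-a[1])
def f(q):
    r=list((proj(d,bed(q,[[-65,-25,12],[-65,25,12]]))-N([[221,435],[551,435]])).ravel())
    for y,pts in((-23,[(240,450),(240,505)]),(23,[(528,450),(527,505)]),(-13,[(302,450),(302,505)]),(13,[(464,450),(464,505)])):
        for pt in pts:
            n=N(pt);r.append(col(bed(q,[[-60,y,0],[0,y,0]]),n[1])-n[0])
    c,sn=np.cos(q[2]),np.sin(q[2])
    for y,pts in((-.05,[(73,80),(108,500)]),(.05,[(702,80),(651,500)])):
        for pt in pts:
            n=N(pt);L=[[q[0]+x*c-y*sn,q[1]+x*sn+y*c,.01] for x in(-.1,0)]
            r.append(col(L,n[1])-n[0])
    return np.array(r)
r=least_squares(f,[.5212,.1476,-.0639]);print("bed in wrist",r.x.round(4),r.fun.round(1))
# unit in tool frame: unit x = tool -z? check
b=r.x;B=Rb(b[2]);print("tool axes in bed\n",(B.T@M).round(3));print("tcp in bed mm",((p0-[b[0],b[1],.07])@B*1000).round(1))
def uw(q,P): # q: position world, yaw in bed about bed z, tilt fixed to tool
    Ru=np.c_[np.cross(M[:,1],-M[:,0]),M[:,1],-M[:,0]]
    Ru=Ru@R.from_euler('zy',[q[2],q[4]]).as_matrix()
    o=p0+M[:,0]*q[3]+Ru[:,0]*0+np.c_[np.cross(M[:,1],-M[:,0]),M[:,1]]@q[:2]
    return o+np.array(P)/1000@Ru.T
obs=np.array([[194.4,121],[323.4,121],[206.5,369.5],[313,369.5]])
g=lambda q:(proj(d,uw(np.r_[q,0.012,q3],[[-65,-28,15],[-65,28,15],[65,-28,15],[65,28,15]]))-obs).ravel()
q3=0
g2=lambda q:(proj(d,uw(np.r_[q[:3],.012,q[3]],[[-65,-28,15],[-65,28,15],[65,-28,15],[65,28,15]]))-obs).ravel()
r2=least_squares(g2,[0,0,0,0]);print("unit in tool dx dy yaw pitch",r2.x.round(4),r2.fun.round(1))
E
```

```text
bed in wrist [ 0.5179  0.1496 -0.0749] [-0.3 -0.3 -0.   0.3 -0.3 -0.2  0.2  0.1 -0.  -0.   0.4  0.2 -1.4 -0.1
  1.2  0.3]
tool axes in bed
 [[-0.004 -0.009  1.   ]
 [ 0.005  1.     0.009]
 [-1.     0.005 -0.004]]
tcp in bed mm [  7.9  -2.3 125.2]
unit in tool dx dy yaw pitch [-0.0012  0.      0.0029  0.0184] [-2.  -0.1  2.1 -0.6  0.4  0.8 -0.6  0.5]
```

```bash
python3 - <<'E'
from h import *
from station import status
s=status.state()
b=[.5179,.1496,-.073];B=Rb(b[2]);Rt=tool(-B[:,2],B[:,1])
for P in([5.5,0,127],[5.5,0,37],[5.5,0,28]): show(bed(b,P)[0],Rt,s)
print("bed x,z axes cm/mm",B[:,0]/10,B[:,2]/10)
E
```

```text
shift cm [-0.28  0.24  0.06] turn [-0.001 -0.004 -0.009]
shift cm [ 3.52 -0.04 -8.1 ] turn [-0.001 -0.004 -0.009]
shift cm [ 3.9  -0.07 -8.91] turn [-0.001 -0.004 -0.009]
bed x,z axes cm/mm [ 0.0903894  -0.00661017  0.04226183] [-0.04214927  0.00308237  0.09063078]
```

Request:
jog_arm --increments '[[[-0.28,0.24,0.06,-0.001,-0.004,-0.009,4],[0.5,0.18,-1.6,-0.001,-0.004,-0.009,4],[1.5,0.11,-3.7,-0.001,-0.004,-0.009,4],[2.3,0.05,-5.5,-0.001,-0.004,-0.009,4],[3,0,-7,-0.001,-0.004,-0.009,4],[3.52,-0.04,-8.1,-0.001,-0.004,-0.009,4],[3.52,-0.04,-8.1,-0.001,-0.004,-0.009,4],[3.52,-0.04,-8.1,-0.001,-0.004,-0.009,4],[3.52,-0.04,-8.1,-0.001,-0.004,-0.009,4]]]'

```text
t: 8.05
eef_pos: [0.5073, 0.1509, 0.1063]
orientation: [0.041, 1.133, -0.065]
force: [0.2, -0.2, -5.1]
opening: 0.056
```

```bash
python3 - <<'E'
from h import *
from station import status,get_image
s=status.state()
b=[.5179,.1496,-.073];B=Rb(b[2]);Rt=tool(-B[:,2],B[:,1])
print("tcp bed",((s["eef_pos"]-[b[0],b[1],.07])@B*1000).round(1),"turn",turn(Rt,s["orientation"]).round(3), s["force"])
c={}
for n in("scene","side","wrist"):
    c[n]=get_image(n);np.savez(f"pics/{n}3.npz",**c[n])
o=np.zeros((600,800,3),np.uint8)
def put(n,x,y,w,h,f,ox,oy):
    p=cv2.resize(c[n]["img"][y:y+h,x:x+w,::-1],None,fx=f,fy=f,interpolation=cv2.INTER_CUBIC);o[oy:oy+p.shape[0],ox:ox+p.shape[1]]=p
put("scene",244,110,100,80,4,0,0);put("side",165,130,100,100,4,400,0);put("wrist",160,0,200,140,2,0,320)
cv2.imwrite("pics/v3.png",o)
E
```

```text
tcp bed [ 5.7  0.5 37.4] turn [ 0.     0.001 -0.   ] [ 0.23867277 -0.18180068 -5.11901996]
```

View pics/v3.png

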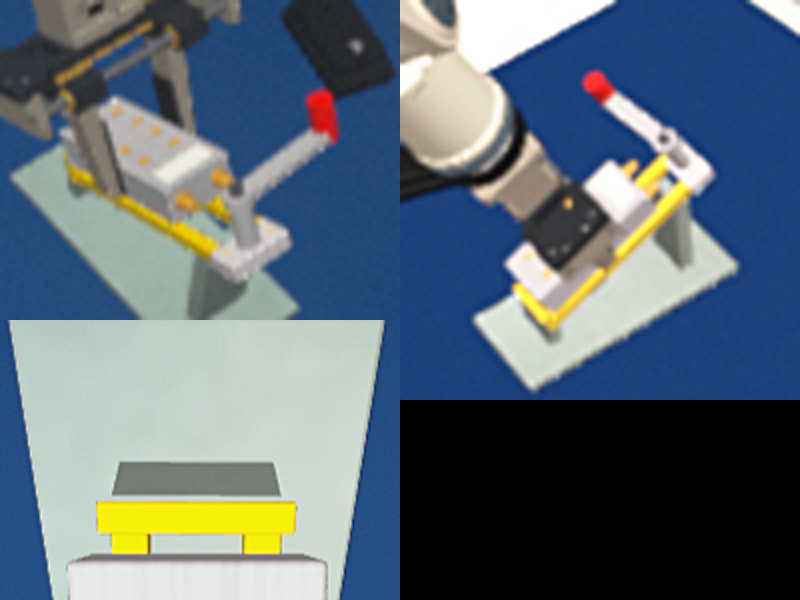

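The wrist crop shows the lip centred at column 196, the rails at 196.5 and the unit at 197.5, with about 5 mm clear of the lip. Alignment is good, so I'll lower it gently.

Request:
jog_arm --increments '[[[0.08,-0.01,-0.18,0,0,0,4],[0.17,-0.01,-0.36,0,0,0,4],[0.25,-0.02,-0.54,0,0,0,4],[0.32,-0.02,-0.68,0,0,0,4],[0.36,-0.03,-0.77,0,0,0,4],[0.38,-0.03,-0.82,0,0,0,4],[0.38,-0.03,-0.82,0,0,0,4],[0.38,-0.03,-0.82,0,0,0,4]]]'

```text
t: 9.0
eef_pos: [0.5109, 0.1504, 0.0974]
orientation: [0.041, 1.134, -0.065]
force: [0.8, -0.1, -4.5]
opening: 0.0558
```

Request:
jog_arm --increments '[[[0.04,0,-0.09,0,0,0,4],[0.04,0,-0.09,0,0,0,4],[0.04,0,-0.09,0,0,0,4]]]'

```text
t: 9.3
eef_pos: [0.5113, 0.1505, 0.0967]
orientation: [0.041, 1.134, -0.065]
force: [-3.7, 0.1, 1.1]
opening: 0.056
```

Request:
jog_arm --increments '[[[-0.09,0.01,-0.04,0,0,0,4],[-0.18,0.01,-0.085,0,0,0,4],[-0.27,0.02,-0.13,0,0,0,4],[-0.27,0.02,-0.13,0,0,0,4]]]'

```text
t: 9.7
eef_pos: [0.5094, 0.151, 0.0958]
orientation: [0.041, 1.133, -0.064]
force: [2.0, -0.1, 4.7]
opening: 0.0559
```

Request:
jog_arm --increments '[[[-0.09,0.01,-0.04,0,0,0,4],[-0.09,0.01,-0.04,0,0,0,4]]]'

```text
t: 9.9
eef_pos: [0.5083, 0.1512, 0.0953]
orientation: [0.041, 1.133, -0.064]
force: [0.1, 0.2, 5.6]
opening: 0.0556
```

Request:
jog_arm --increments '[[[-0.09,0.01,-0.04,0,0,0,4],[-0.09,0.01,-0.04,0,0,0,4]]]'

```text
t: 10.1
eef_pos: [0.5076, 0.1512, 0.0949]
orientation: [0.041, 1.133, -0.064]
force: [2.1, -1.1, 4.9]
opening: 0.0557
```

Request:
jog_arm --increments '[[[-0.09,0.01,-0.04,0,0,0,4],[-0.09,0.01,-0.04,0,0,0,4]]]'

```text
t: 10.3
eef_pos: [0.5075, 0.1512, 0.0949]
orientation: [0.041, 1.132, -0.064]
force: [7.6, -3.5, 2.5]
opening: 0.0561
```

Request:
jog_arm --increments '[[[-0.09,0.01,-0.04,0,0,0,4],[-0.09,0.01,-0.04,0,0,0,4]]]'

```text
t: 10.5
eef_pos: [0.5074, 0.1513, 0.095]
orientation: [0.041, 1.131, -0.065]
force: [11.4, -6.4, 5.0]
opening: 0.0557
```

It's against the lip: motion has stopped and the force is rising. I'll relax the push slightly, then release.

Request:
jog_arm --increments '[[[0.1,-0.01,0.05,0,0,0,4],[0.1,-0.01,0.05,0,0,0,4],[0.1,-0.01,0.05,0,0,0,6],[0.1,-0.01,0.05,0,0,0,7],[0.1,-0.01,0.05,0,0,0,8],[0.1,-0.01,0.05,0,0,0,8.5],[0.1,-0.01,0.05,0,0,0,8.5],[0.1,-0.01,0.05,0,0,0,8.5]]]'

```text
t: 11.3
eef_pos: [0.5059, 0.1509, 0.094]
orientation: [0.041, 1.134, -0.065]
force: [-0.5, -0.6, -0.0]
opening: 0.0852
```

Request:
jog_arm --increments '[[[-0.4,0.03,0.9,0,0,0,8.5],[-1.2,0.09,2.7,0,0,0,8.5],[-2.5,0.18,5.4,0,0,0,8.5],[-4.2,0.3,9,0,0,0,8.5],[-4.2,0.3,9,0,0,0,8.5],[-4.2,0.3,9,0,0,0,8.5],[-4.2,0.3,9,0,0,0,8.5]]]'

```text
t: 12.0
eef_pos: [0.4639, 0.1537, 0.1833]
orientation: [0.04, 1.135, -0.065]
force: [-0.6, 0.9, -0.3]
opening: 0.085
```

```bash
python3 - <<'E'
from h import *
from station import status,get_image
s=status.state()
b=[.5179,.1496,-.073];B=Rb(b[2])
print("tcp bed",((s["eef_pos"]-[b[0],b[1],.07])@B*1000).round(1), s["force"],s["joint_pos"].round(2))
c={}
for n in("scene","side","wrist"):
    c[n]=get_image(n);np.savez(f"pics/{n}4.npz",**c[n])
print(red(c["scene"]),red(c["side"]))
o=np.zeros((600,800,3),np.uint8)
def put(n,x,y,w,h,f,ox,oy):
    p=cv2.resize(c[n]["img"][y:y+h,x:x+w,::-1],None,fx=f,fy=f,interpolation=cv2.INTER_CUBIC);o[oy:oy+p.shape[0],ox:ox+p.shape[1]]=p
put("scene",244,120,90,70,4,0,0);put("side",165,130,90,70,4,0,290);put("wrist",120,0,215,300,2,365,0)
cv2.imwrite("pics/v4.png",o)
E
```

```text
tcp bed [ -1.2   0.2 125.6] [-0.57026245  0.91700317 -0.32535628] [ 0.47  0.05  2.24 -0.46  0.51 -0.66]
(array([324.31147541, 137.78688525]), np.int64(61)) (array([214.125     , 151.41666667]), np.int64(24))
```

View pics/v4.png

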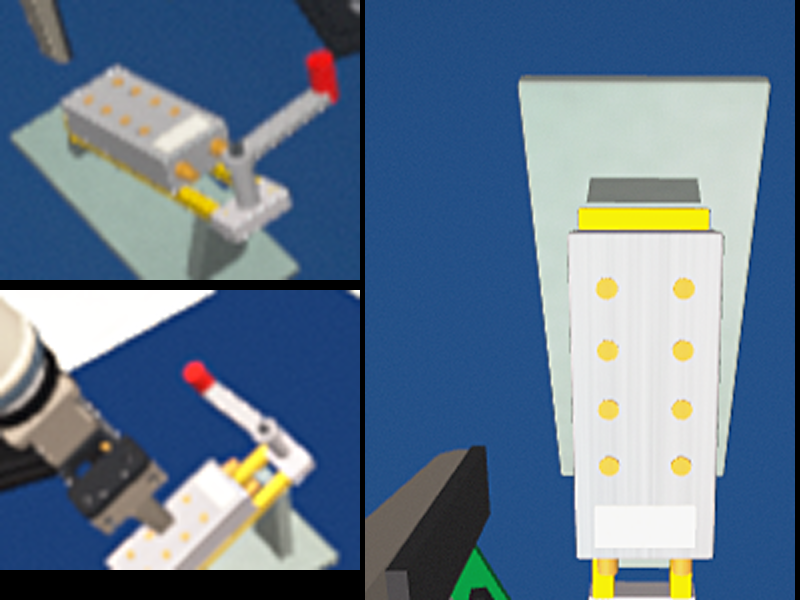

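The unit is seated: lip centre at column 644, unit at 645.5 at both ends, with its end edge at row 232 against the lip's front edge at 230. The keeper is unmoved. Next is the knob.

```bash
cat > k.py <<'E'
from h import *
from station import status
b=[.5179,.1496,-.073];B=Rb(b[2])
def pose(th,z,rad=85,off=(0,0)):
    t=np.array([-np.cos(th),-np.sin(th),0]);k=np.array([115-rad*np.sin(th)+off[0],rad*np.cos(th)+off[1],z])
    return bed(b,k)[0],tool(-B[:,2],-B@t)
E
python3 - <<'E'
from k import *
A,S=load("scene4"),load("side4")
oa,ob=red(A)[0],red(S)[0]
r=least_squares(lambda p:np.r_[(proj(A,p)-oa).ravel(),(proj(S,p)-ob).ravel()],[.6,.23,.16]);k=r.x
kb=(k-[b[0],b[1],.07])@B*1000;print("knob tri",k,"bed",kb.round(1),r.fun.round(2),"th",np.arctan2(115-kb[0],kb[1]),"rad",np.hypot(115-kb[0],kb[1]))
s=status.state()
for th,z in((.1,125),(.1,100),(.1,69)): show(*pose(th,z),s)
E
```

```text
knob tri [0.59902912 0.23058514 0.16150441] bed [106.7  86.7  51.2] [ 0.03 -0.07  0.07  0.08] th 0.09602425127590578 rad 87.08781310059157
shift cm [10.39  7.72  4.55] turn [ 0.62  -0.048 -1.334]
shift cm [11.45  7.64  2.28] turn [ 0.62  -0.048 -1.334]
shift cm [12.75  7.55 -0.53] turn [ 0.62  -0.048 -1.334]
```

Request:
jog_arm --increments '[[[0,0,2,0.03,-0.002,-0.06,6],[1,0.7,4,0.09,-0.007,-0.19,5],[2,1.5,4.5,0.15,-0.012,-0.32,4.5],[3,2.3,4.5,0.21,-0.016,-0.45,4.5],[4,3,4.5,0.27,-0.021,-0.58,4.5],[5.2,3.9,4.5,0.33,-0.026,-0.71,4.5],[6.5,4.8,4.5,0.39,-0.03,-0.84,4.5],[7.8,5.8,4.5,0.45,-0.035,-0.97,4.5],[9,6.7,4.5,0.51,-0.04,-1.1,4.5],[10.4,7.7,4.5,0.57,-0.044,-1.23,4.5],[10.4,7.7,4.5,0.62,-0.048,-1.334,4.5],[10.4,7.7,4.5,0.62,-0.048,-1.334,4.5]]]'

```text
t: 13.35
eef_pos: [0.5681, 0.2308, 0.2275]
orientation: [1.338, 0.869, -0.887]
force: [-0.7, 0.5, -0.2]
opening: 0.0447
```

Request:
jog_arm --increments '[[[0,0,0,0,0,0,4.5],[0,0,0,0,0,0,4.5]]]'

```text
t: 13.55
eef_pos: [0.5677, 0.2306, 0.2285]
orientation: [1.335, 0.87, -0.884]
force: [-0.8, 0.7, 0.3]
opening: 0.0447
```

```bash
python3 - <<'E'
from k import *
from station import get_image
s=status.state();print(s["joint_pos"].round(2),s["opening"],s["force"])
for th,z in((.095,125),(.095,69)): show(*pose(th,z,86),s)
d=get_image("wrist");np.savez("pics/wrist5.npz",**d);im=d["img"][:,:,::-1].copy()
for p in proj(d,bed(b,[knob(.095,66),knob(.095,42),[115,0,48]])): cv2.circle(im,tuple(int(v) for v in p.round()),3,(255,0,255),1)
print(red(d),proj(d,bed(b,[knob(.095,66),knob(.095,54)])))
cv2.imwrite("pics/v5.png",im)
E
```

```text
[ 0.51  0.19  1.96 -0.39  0.66  0.76] 0.044710619502575065 [-0.79525697  0.72146627  0.30376152]
shift cm [ 0.03  0.12 -0.  ] turn [ 0.005  0.    -0.006]
shift cm [ 2.39 -0.05 -5.08] turn [ 0.005  0.    -0.006]
(array([260.90193548, 210.55483871]), np.int64(775)) [[258.91379792 216.34345209]
 [258.87635062 210.4311456 ]]
```

View pics/v5.png

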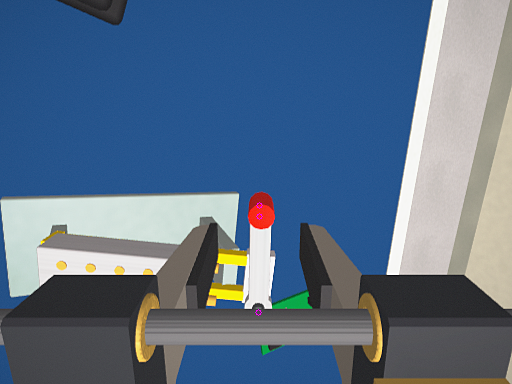

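The knob top is at (261,217), about 2 px from the prediction and midway between the fingertips (215 and 303). I'll descend around it and narrow the jaws.

Request:
jog_arm --increments '[[[0.6,0.05,-1.2,0.005,0,-0.006,4.5],[1.2,0.03,-2.5,0.005,0,-0.006,4.5],[1.8,0,-3.8,0.005,0,-0.006,4.5],[2.3,-0.04,-4.8,0.005,0,-0.006,4.5],[2.4,-0.05,-5.1,0.005,0,-0.006,4.5],[2.4,-0.05,-5.1,0.005,0,-0.006,4.5],[2.4,-0.05,-5.1,0.005,0,-0.006,3.5],[2.4,-0.05,-5.1,0.005,0,-0.006,2.6],[2.4,-0.05,-5.1,0.005,0,-0.006,2.6],[2.4,-0.05,-5.1,0.005,0,-0.006,2.6]]]'

```text
t: 14.6
eef_pos: [0.5921, 0.2305, 0.1786]
orientation: [1.346, 0.868, -0.886]
force: [-0.7, 0.1, 0.6]
opening: 0.0262
```

```bash
python3 - <<'E'
from k import *
s=status.state();print(s["force"].round(1),s["opening"])
for th in np.r_[np.arange(.2,1.571,.125),1.571,1.62,1.66]:
    p,M=pose(th,69,85.5);print(round(th,3),((p-s["eef_pos"])*100).round(2).tolist(),turn(M,s["orientation"]).round(3).tolist())
E
```

```text
[-0.7  0.1  0.6] 0.02615299360275571
0.2 [-0.86, -0.17, -0.46] [-0.046, 0.005, 0.098]
0.325 [-1.81, -0.38, -0.9] [-0.099, 0.009, 0.211]
0.45 [-2.74, -0.72, -1.32] [-0.152, 0.013, 0.324]
0.575 [-3.62, -1.18, -1.71] [-0.205, 0.016, 0.437]
0.7 [-4.44, -1.76, -2.07] [-0.257, 0.02, 0.551]
0.825 [-5.19, -2.44, -2.4] [-0.31, 0.024, 0.664]
0.95 [-5.86, -3.22, -2.68] [-0.363, 0.028, 0.777]
1.075 [-6.44, -4.09, -2.92] [-0.416, 0.031, 0.89]
1.2 [-6.91, -5.03, -3.11] [-0.469, 0.035, 1.004]
1.325 [-7.28, -6.02, -3.25] [-0.521, 0.039, 1.117]
1.45 [-7.53, -7.05, -3.33] [-0.574, 0.043, 1.23]
1.571 [-7.66, -8.08, -3.36] [-0.625, 0.046, 1.34]
1.62 [-7.69, -8.5, -3.35] [-0.646, 0.048, 1.384]
1.66 [-7.69, -8.84, -3.34] [-0.663, 0.049, 1.42]
```

Request:
jog_arm --increments '[[[-0.86,-0.17,-0.46,-0.046,0.005,0.098,2.6],[-1.81,-0.38,-0.9,-0.099,0.009,0.211,2.6],[-2.74,-0.72,-1.32,-0.152,0.013,0.324,2.6],[-3.62,-1.18,-1.71,-0.205,0.016,0.437,2.6],[-4.44,-1.76,-2.07,-0.257,0.02,0.551,2.6],[-5.19,-2.44,-2.4,-0.31,0.024,0.664,2.6],[-5.86,-3.22,-2.68,-0.363,0.028,0.777,2.6],[-6.44,-4.09,-2.92,-0.416,0.031,0.89,2.6],[-6.91,-5.03,-3.11,-0.469,0.035,1.004,2.6],[-7.28,-6.02,-3.25,-0.521,0.039,1.117,2.6],[-7.53,-7.05,-3.33,-0.574,0.043,1.23,2.6],[-7.53,-7.05,-3.33,-0.574,0.043,1.23,2.6]]]'

```text
t: 15.8
eef_pos: [0.5163, 0.1591, 0.1448]
orientation: [0.147, 1.129, -0.134]
force: [-0.6, 0.1, 0.4]
opening: 0.0261
```

```bash
python3 - <<'E'
from k import *
s=status.state();print(s["force"].round(1),s["opening"],((s["eef_pos"]-[b[0],b[1],.07])@B*1000).round(1))
for th in (1.5,1.571,1.62,1.66):
    p,M=pose(th,69,85.5);print(round(th,3),((p-s["eef_pos"])*100).round(2).tolist(),turn(M,s["orientation"]).round(3).tolist())
E
```

```text
[-0.6  0.1  0.4] 0.026053504717293577 [29.5  9.4 68.8]
1.5 [-0.02, -0.33, 0.03] [-0.019, 0.001, 0.045]
1.571 [-0.08, -0.93, 0.02] [-0.049, 0.004, 0.109]
1.62 [-0.1, -1.35, 0.02] [-0.07, 0.005, 0.154]
1.66 [-0.1, -1.69, 0.03] [-0.087, 0.006, 0.19]
```

Request:
jog_arm --increments '[[[-0.04,-0.5,0.02,-0.025,0.002,0.055,2.6],[-0.08,-0.95,0.02,-0.049,0.004,0.109,2.6],[-0.08,-1.15,0.02,-0.049,0.004,0.109,2.6],[-0.08,-1.15,0.02,-0.049,0.004,0.109,2.6]]]'

```text
t: 16.2
eef_pos: [0.5162, 0.1486, 0.1452]
orientation: [0.047, 1.134, -0.067]
force: [0.5, -0.1, 0.8]
opening: 0.0264
```

Request:
jog_arm --increments '[[[0,-0.2,0,0,0,0,2.6],[0,-0.2,0,0,0,0,2.6]]]'

```text
t: 16.4
eef_pos: [0.516, 0.1465, 0.1451]
orientation: [0.044, 1.134, -0.066]
force: [0.3, -0.5, -0.3]
opening: 0.0261
```

Request:
jog_arm --increments '[[[0,-0.2,0,0,0,0,2.6],[0,-0.2,0,0,0,0,2.6]]]'

```text
t: 16.6
eef_pos: [0.5161, 0.1452, 0.1451]
orientation: [0.045, 1.133, -0.064]
force: [-1.3, 7.6, -1.1]
opening: 0.0262
```

Request:
jog_arm --increments '[[[0,-0.15,0,0,0,0,2.6],[0,-0.15,0,0,0,0,2.6]]]'

```text
t: 16.8
eef_pos: [0.5162, 0.1448, 0.1451]
orientation: [0.046, 1.133, -0.062]
force: [-3.8, 13.7, -2.1]
opening: 0.0261
```

Request:
jog_arm --increments '[[[0,0.3,0,0,0,0,2.6],[0,0.5,0,0,0,0,3],[0,0.5,0,0,0,0,4],[0,0.5,0,0,0,0,4.5],[0,0.5,0,0,0,0,4.5]]]'

```text
t: 17.3
eef_pos: [0.5159, 0.1477, 0.145]
orientation: [0.043, 1.134, -0.065]
force: [-0.0, -0.9, -0.3]
opening: 0.0451
```

Request:
jog_arm --increments '[[[-0.4,0.03,0.9,0,0,0,4.5],[-1.7,0.12,3.6,0,0,0,4.5],[-3.4,0.25,7.2,0,0,0,4.5],[-5,0.4,11,0,0,0,4.5],[-8,0.4,15,0,0,0,4.5],[-8,0.4,15,0,0,0,4.5],[-8,0.4,15,0,0,0,4.5],[-8,0.4,15,0,0,0,4.5]]]'

```text
t: 18.1
eef_pos: [0.4356, 0.1517, 0.2942]
orientation: [0.042, 1.135, -0.065]
force: [0.0, -0.4, 0.2]
opening: 0.0446
```

```bash
python3 - <<'E'
from k import *
from station import get_image
c={}
for n in("scene","side","wrist"):
    c[n]=get_image(n);np.savez(f"pics/{n}6.npz",**c[n])
for n in c:
  try: print(n,red(c[n]),"pred",proj(c[n],bed(b,knob(1.571))))
  except Exception as e: print(n,e)
o=np.zeros((600,800,3),np.uint8)
def put(n,x,y,w,h,f,ox,oy):
    p=cv2.resize(c[n]["img"][y:y+h,x:x+w,::-1],None,fx=f,fy=f,interpolation=cv2.INTER_CUBIC);o[oy:oy+p.shape[0],ox:ox+p.shape[1]]=p
put("scene",244,120,90,70,4,0,0);put("side",165,130,90,70,4,0,290);put("wrist",120,0,215,300,2,365,0)
cv2.imwrite("pics/v6.png",o)
E
```

```text
scene (array([282.50980392, 143.66666667]), np.int64(51)) pred [[282.6413917  143.56773905]]
side (array([211.85185185, 180.44444444]), np.int64(27)) pred [[211.89899209 179.71365863]]
wrist (array([262.2173913 , 185.62318841]), np.int64(276)) pred [[262.78452398 185.56703167]]
```

View pics/v6.png

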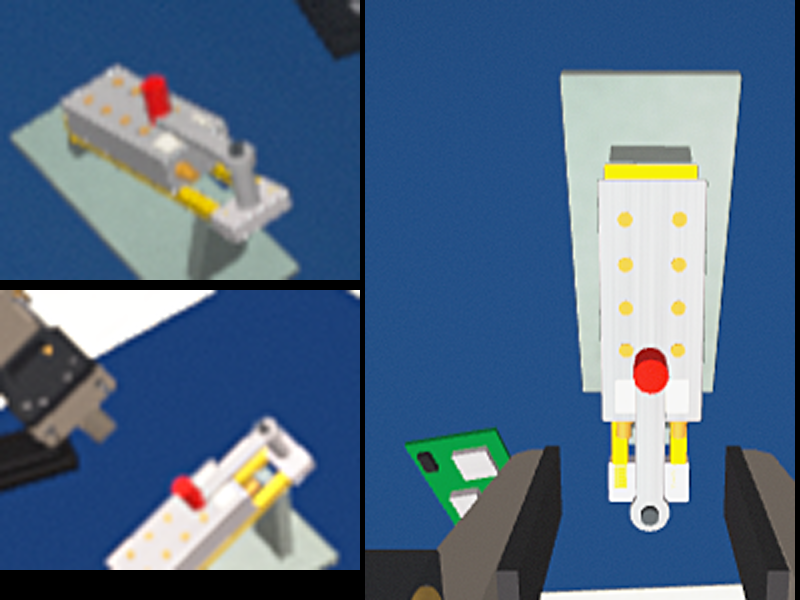

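The final view shows the arm straight down the middle, with the hub at (650,515) and the knob at (650,370). The unit is still square against the lip. In all three cameras the knob is within 1 px of where it should be at the stop.

```bash
python3 -c "
from station import robot
print(robot.job_done())"
```

```text
the job is handed in; nothing more can be done
None
```

The filter unit is on the rails with its connectors uphill and its other end against the lip. I let go of it, then swung the keeper arm over it to its stop and handed the job in at about 18 s of robot time.

**Unit:** The close-up after release showed it within about 1 mm of centre and straight along the rails. It looked the same after the keeper was swung over it.

**Keeper:** I pushed until it stopped moving, with the force rising to about 14 N. The knob then lay within 1 px of its stop position in all three cameras.

**Bystanders and forces:** I never went near the mouse, board or brick, but I did not measure them again at the end. The highest force I saw was about 14 N, in the readings at the end of each move.

**Disagreement:** The first estimate of the stand from the fixed cameras was about 4 mm and 0.01 rad off the close-up wrist view. I used the wrist view, and the later checks agreed with it.

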